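# Point out the brake van to the buyer, then push it across to him

## Task

A buyer on the far side of the table asks which wagon in the row is the brake van, the one with the raised lookout on its roof. Point it out from above: keep the fingertips just above the lookout, without touching it, for at least two seconds. Then push the van gently, without pinching or lifting it, straight forward out of the row until its leading buffers touch the wooden stop strip on the board's far edge or stand within a centimetre of it; leave the other wagons and everything else where they stand.

Things in the scene. Friction and masses are not known exactly. Their poses are not given: they have to be found in the camera images.
- brake_van: 0-gauge model goods van, red-brown, grey barrel roof, told apart by the raised lookout across its roof. 182 mm long over buffers, 60 wide, roof 74 high, lookout top 90 above the wheel treads, 180 to 280 g. Anywhere in the row of five. Origin: its middle, at wheel-tread level on the board. x along it to the far side (buyer), z up. Slides under 1 to 4 N (stiff wheels), stays where left.
- near_buffers (a point): The end to push on: point midway between the faces of the brake van's two near-end buffers, x = -91 mm on the van, 22 mm above the wheel treads. The buffers are 11.5 mm across, at y = +-17.5 mm, the coupling loop between them is 17.5 mm wide and flush with them; all stand 16 mm proud of the end wall, which is 58 mm wide and 25 to 63 mm up. Axes as the van's.
- lookout: The raised lookout on the brake van's roof: a low box with a slightly rounded top, 58 mm along the van, 60 mm across, standing 16 mm above the roof; its middle lies 49 mm ahead (+x) of the van's middle. Fixed to the van. Origin: the middle of its top. z up.
- lead_buffers (a point): Point midway between the faces of the brake van's two leading (far-end) buffers, x = +91 mm on the van, 22 mm above the wheel treads. Axes as the van's.
- board: Fixed plywood display board on the table, 360 (x) by 500 (y) by 8 mm. Origin: centre of its underside. x points to its far edge, within 0.12 rad of world x; z up. Five vehicles stand on it side by side 96 mm apart in y (gaps about 36 mm), each along x within 0.04 rad, middles 0 to 20 mm nearer than its centre. 69 mm or more of board is free behind the van, 75 to 95 mm ahead of it.
- strip (a point): Middle of the near face of the wooden stop strip (14 mm thick, 28 mm above the board, full width of the board) along the board's far edge: at x = +166 mm on the board, 22 mm above its surface, level with the buffers. Axes as the board's; the face is the plane x = 0 of this point.
- covered_van: Another wagon of the row, not to be disturbed: covered van of the same colours and size, ribbed barrel roof without a lookout, 78 mm high. Origin: middle, at wheel-tread level.
- open_wagon: Another wagon of the row, not to be disturbed: empty open wagon, 182 mm long, sides 57 mm high. Origin: middle, at wheel-tread level.
- tank_wagon: Another wagon of the row, not to be disturbed: tank wagon with a lying grey tank and small dome, 182 mm long, 88 mm high. Origin: middle, at wheel-tread level.
- coach: Another vehicle of the row, not to be disturbed: two-axle coach with a row of windows, smooth roof with four tiny ventilators, 200 mm long, 82 mm high. Origin: middle, at wheel-tread level.
- mug: White mug, 80 mm wide, 92 mm high, beside the board on the right, towards the robot; not to be disturbed. Origin: centre of its underside.
- oiler: Small oil bottle, 22 mm wide, 80 mm high, beside the board on the left; not to be disturbed. Origin: centre of its underside.
- screwdriver: Screwdriver, 140 mm long, lying beside the board on the left; not to be disturbed. Origin: on the table under its middle.
There are look-alikes about, which are no part of the job. Leave any pink look-alike of the brake_van alone.

How it is judged:
On the way:
1. pointing: tool point 22 to 70 mm above the lookout's top, within 25 mm sideways of its middle, tool within 45 degrees of straight down, van untouched and unmoved, for 2 s (z of the grasp point in the frame of lookout between 0.022 and 0.07 m and horizontal distance between the grasp point and lookout below 0.025 m and angle between the grasp point's own z axis and vertical above 2.35 rad and contact force between brake_van and the arm below 0.3 N and contact force between brake_van and the fingers below 0.3 N and distance of brake_van from where it was at the start of the episode below 0.005 m), for 2 s.
At the end, for the whole second after the job is handed in: The brake van stands upright on its wheels on the board, at rest, its leading buffers touching the stop strip or within 14 mm of it, square to the strip within 0.25 rad, and no other wagon or loose thing has moved more than 12 mm (x of lead_buffers in the frame of strip between -0.014 and 0.004 m and y of brake_van in the frame of board between -0.225 and 0.225 m and angle between the x axis of brake_van and the x axis of board, either way round below 0.25 rad and angle between brake_van's own z axis and vertical below 0.08 rad and z of brake_van in the frame of board below 0.012 m and linear speed of brake_van below 0.01 m/s and distance of each of covered_van, open_wagon, tank_wagon, coach, mug, oiler, screwdriver from where it was at the start of the episode below 0.012 m).
It fails at once if the lookout is touched (contact force between lookout and anything else above 0.3 N).
It fails at once if the brake van is lifted more than 6 mm off the board or tipped over (z of brake_van in the frame of board above 0.014 m or angle between brake_van's own z axis and vertical above 0.35 rad).
It fails at once if the brake van is pinched or pushed hard (more than 30 N from the robot) (contact force between brake_van and the fingers above 30 N or contact force between brake_van and the arm above 30 N).
It fails at once if the brake van is shot along (faster than 0.5 m/s) (linear speed of brake_van above 0.5 m/s).
It fails at once if another wagon or loose thing is moved more than 12 mm (distance of any of covered_van, open_wagon, tank_wagon, coach, mug, oiler, screwdriver from where it was at the start of the episode above 0.012 m).
It also fails if it takes over 48 s, if anything falls off the work surface, if the arm or the gripper's body presses on something with over 40 N, if the wrist force passes 120 N, or if a joint passes its speed limit or range.

## Robot

A 6-joint arm with a two-finger parallel gripper is mounted at the origin on the work surface. World frame = base frame: x ahead of the robot, y to its left, z up, the work surface at z = 0. Lengths are in m, angles in rad, forces in N, time in s.
With the tool pointing down it reaches from about 0.3 to 0.825 m from the base axis. Payload 5.4 kg.
Tool frame: the origin (TCP) lies between the finger pads, 19 mm behind the fingertips; this is the grasp point; z points along the fingers, y is the line along which they close (so a half turn about z gives the same grasp; the last joint's range is limited). The gripper opens to 92 mm and grips with 3 to 60 N. Pads are 20 mm wide; open, the fingers measure 128 mm over their backs; the gripper's body (75 mm by 189 mm) begins 69 mm behind the grasp point.
Start: joints at [1.061, 0.158, 1.597, -0, 1.386, -0.21], TCP at [0.17, 0.549, 0.233] pointing down, gripper open.
Joint ranges: [-2.91, 2.91], [-0.94, 2.29], [0.18, 2.7], [-1.29, 4.43], [0.17, 2.64], [-3, 3]. Speed limits (rad/s): [2.57, 2.57, 3.14, 3.14, 3.14, 3.14].

## Interface

Orientations are given as a rotation vector (axis times angle).
In Python, from workcell import bot gives the robot as it stands. Calls block until the motion is done:
- bot.goto(position, orientation): joint-space move of the TCP to a pose.
- bot.line_to(position, rot=None, max_speed=0.15): straight line of the TCP; rot=None keeps the orientation; max_speed is the mean speed in m/s.
- bot.set_joints(angles): joint-space move.
- bot.set_gripper(opening, newtons=None): opening from 0.0 (shut) to 1.0 (fully open); newtons is the grip in N (None keeps the last); returns when the fingers have stopped.
- bot.hold(seconds).
- bot.inverse_kinematics(position, orientation): joint angles nearest the present ones, or None.
- bot.read_camera(name): name is "scene" or "top" or "wrist"; returns a dict with "pixels" (400x640x3 uint8, blue, green, red), "fx", "fy", "cx", "cy" (pixels), "R" (3x3) and "t" (3): a world point X has camera coordinates R X + t. Camera axes: x right, y down, z forward; pixel columns grow to the right and rows downward; lengths in m; the calibration is good to about 2 mm. The wrist camera is an equidistant fisheye: a pixel r from the principal point sees the ray r / f radians off the axis. A picture is of the moment at which its call begins. There is no depth.
A pose or a line that the arm cannot do raises bot.MotionError and nothing moves.
- bot.job_done(): hands the job in; it is judged then, once.
Readings, each from a call of its own:
- bot.current_clock(): time.
- bot.current_joints(): joint angles.
- bot.current_joint_vel(): joint speeds.
- bot.current_effort(): joint torques, N m.
- bot.current_ee_pos(): TCP position.
- bot.current_tool_rot(): TCP orientation.
- bot.current_contact_force(): force on the tool from outside, world axes, zero at the start.
- bot.current_ft_torque(): the same for the moment, N m.
- bot.current_opening(): opening from 0.0 (shut) to 1.0 (fully open).
- bot.current_grip_force(): force on a finger pad.
Only numpy, scipy, OpenCV 4.12 (cv2) and the standard library are available. Lean on these libraries where they do the work, as an engineer would, in place of code of your own. Each camera call takes 0.05 s, during which the arm holds its last target. There are 200 camera calls.

## Working session

There is one attempt and no reset: what is moved stays moved. The work goes in short steps, each a Python script; the robot and the scene stay as the last script left them, time stands still between calls to the robot, and variables do not carry over. Pictures are saved under pics/ and viewed, at most 10 in all, crops included, and the job is handed in when it is done.

```bash
mkdir -p pics; ls
python3 - <<'E'
from workcell import bot
import cv2,pickle
d={}
for n in ("top","scene"):
    c=bot.read_camera(n); d[n]=c; cv2.imwrite(f"pics/{n}1.png",c["pixels"]); print(n,c["fx"],c["fy"],c["cx"],c["cy"],c["R"],c["t"])
pickle.dump(d,open("c1.pkl","wb"))
print(bot.current_clock(),bot.current_tool_rot())
E
```

```text
pics
top 498.2046248231288 498.2046248231288 309.37039811371693 191.43575721454675 [[-0.02398357 -0.99970757  0.00309392]
 [-0.99512887  0.02357748 -0.09572161]
 [ 0.09562067 -0.0053746  -0.99540334]] [-0.02255861  0.56592986  1.58589238]
scene 414.4761040072584 414.4761040072584 320.9730332639556 195.62710672868528 [[-0.83301055  0.55307814  0.01407128]
 [ 0.37488501  0.58296702 -0.72084026]
 [-0.40688408 -0.59519243 -0.69295838]] [ 0.46614045 -0.13892684  1.4907543 ]
0.1 [-4.69087497e-01 -3.10576694e+00  2.47558140e-03]
```

View pics/top1.png

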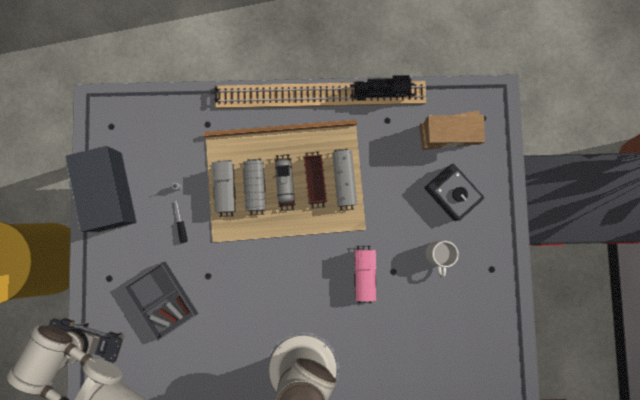

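View pics/scene1.png

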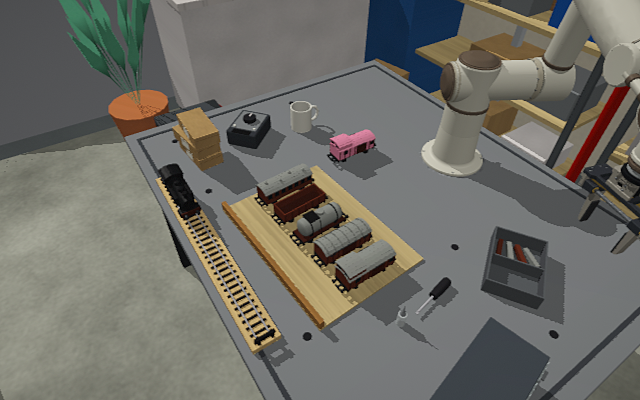

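The top view shows the row from left to right at columns 224, 255, 285, 315 and 345. They look like van, ribbed van, tank with dome, open wagon and coach. I'll enlarge to confirm.

Run:
```python
import cv2,pickle,numpy as np
d=pickle.load(open("c1.pkl","rb"))
a=cv2.resize(d["top"]["pixels"][115:250,195:375],None,fx=4.2,fy=4.2,interpolation=cv2.INTER_CUBIC)
b=cv2.resize(d["scene"]["pixels"][155:335,215:435],None,fx=3.3,fy=3.3,interpolation=cv2.INTER_CUBIC)
cv2.imwrite("pics/a.png",a);cv2.imwrite("pics/b.png",b)
```

```text
(no output)
```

View pics/a.png

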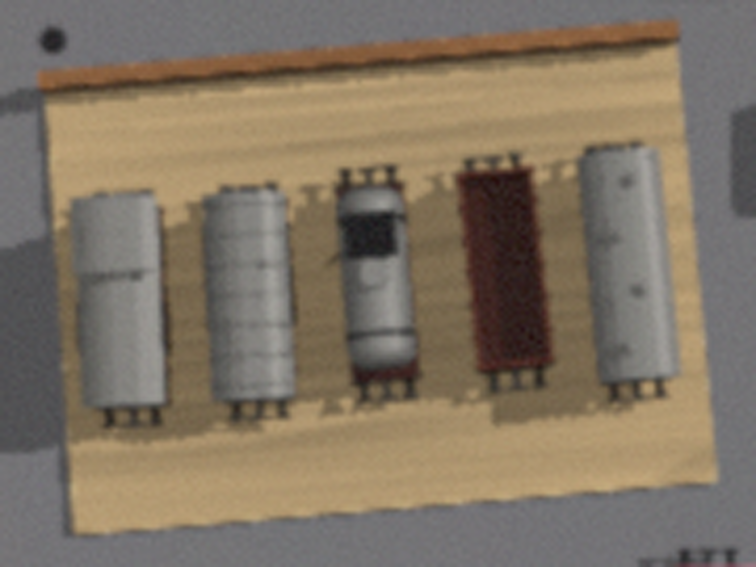

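View pics/b.png

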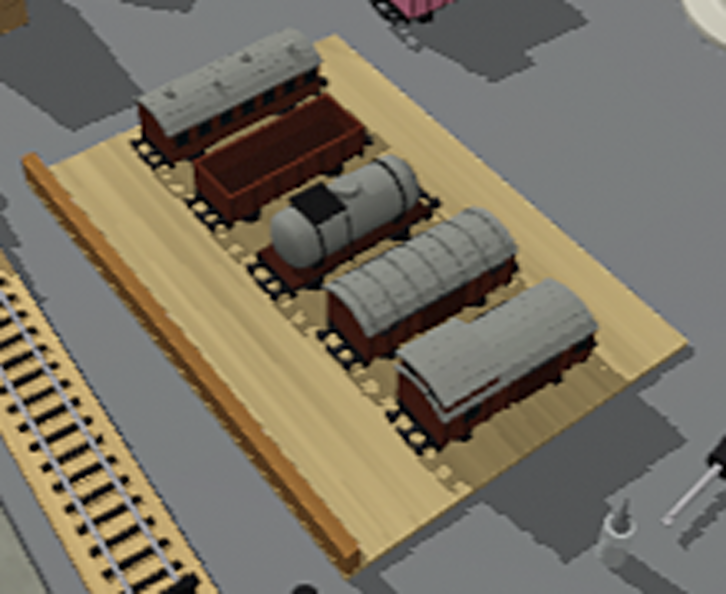

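Leftmost vehicle (top image, columns 212–235, rows 160–215) is the brake van. It has a wide box across its far roof half; the middle one is the tank wagon. Next I'll get coarse positions, then a closer look with the wrist camera.

```bash
cat > h.py <<'E'
import numpy as np,cv2
from scipy.spatial.transform import Rotation as Ro
def ray(c,u,v,fish=False):
    p=np.array([(u-c["cx"])/c["fx"],(v-c["cy"])/c["fy"]])
    if fish:
        th=np.hypot(*p); d=np.r_[p/max(th,1e-9)*np.sin(th),np.cos(th)]
    else: d=np.r_[p,1.]
    R=np.array(c["R"]); d=R.T@d
    return -R.T@np.array(c["t"]), d/np.linalg.norm(d)
def onz(c,u,v,z,fish=False):
    o,d=ray(c,u,v,fish); return o+d*(z-o[2])/d[2]
def tri(*rays):
    A=np.zeros((3,3));b=np.zeros(3)
    for o,d in rays:
        P=np.eye(3)-np.outer(d,d);A+=P;b+=P@o
    x=np.linalg.solve(A,b)
    return x,[np.linalg.norm((np.eye(3)-np.outer(d,d))@(x-o)) for o,d in rays]
def down(psi,flip=False):
    s=-1 if flip else 1
    e=np.array([np.cos(psi),np.sin(psi),0]);n=np.array([-np.sin(psi),np.cos(psi),0])
    return Ro.from_matrix(np.c_[-s*e,s*n,[0,0,-1]]).as_rotvec()
E
python3 - <<'E'
from h import *
import pickle
from workcell import bot
d=pickle.load(open("c1.pkl","rb"));T,S=d["top"],d["scene"]
ca=lambda x,y:(195+x/4.2,115+y/4.2); cb=lambda x,y:(215+x/3.3,155+y/3.3)
print("near",onz(T,*ca(133,420),.03)); print("look",onz(T,*ca(116,236),.098))
print("strip ends",onz(T,*ca(43,90),.036),onz(T,*ca(678,38),.036))
print("board near",onz(T,*ca(72,534),.008),onz(T,*ca(717,482),.008))
print("oiler",onz(T,175,186,.08),"screwdr",onz(T,180,220,.01))
n=onz(T,*ca(133,420),.03);l=onz(T,*ca(116,236),.098)
psi=np.arctan2(*(l-n)[1::-1]);print("psi",psi)
for f in (0,1):
  for p in ([l[0]-.05,l[1],.33],[l[0],l[1],.14],[n[0]-.03,n[1],.04],[n[0]+.09,n[1],.04]): print(f,bot.inverse_kinematics(p,down(psi,f)))
E
```

```text
near [0.49515459 0.23168599 0.03      ]
look [0.62795188 0.23215233 0.098     ]
strip ends [0.75208654 0.29828407 0.036     ] [ 0.78161261 -0.19481992  0.036     ]
board near [0.40940044 0.28301505 0.008     ] [ 0.43749742 -0.21640669  0.008     ]
oiler [0.58722389 0.38455686 0.08      ] screwdr [0.48355786 0.38668408 0.01      ]
psi 0.0035116946438089277
0 [ 1.88238512e-01  2.39198160e-01  1.31546699e+00 -4.44089210e-16
  1.58692750e+00 -1.38606951e+00]
0 [ 1.74051241e-01  4.74806287e-01  1.39322431e+00 -4.44089210e-16
  1.27356205e+00 -1.40025678e+00]
0 [ 2.29288224e-01  2.61889872e-01  1.89575933e+00 -4.44089210e-16
  9.83943451e-01 -1.34501980e+00]
0 [ 1.85316274e-01  5.04040411e-01  1.57049924e+00 -4.44089210e-16
  1.06705300e+00 -1.38899175e+00]
1 [0.18823851 0.23919816 1.31546699 0.         1.5869275  1.75552314]
1 [0.17405124 0.47480629 1.39322431 0.         1.27356205 1.74133587]
1 [0.22928822 0.26188987 1.89575933 0.         0.98394345 1.79657286]
1 [0.18531627 0.50404041 1.57049924 0.         1.067053   1.75260091]
```

Run:
```python
from h import *
import pickle
from workcell import bot
r=down(.04,0); d=[]
for i,p in enumerate(([.50,.235,.34],[.60,.235,.34])):
    bot.goto(p,r); bot.hold(.2)
    c=bot.read_camera("wrist"); d.append(c); cv2.imwrite(f"pics/w{i}.png",c["pixels"])
    print(c["fx"],c["cx"],c["cy"],-np.array(c["R"]).T@c["t"],c["R"])
pickle.dump(d,open("w.pkl","wb")); print(bot.current_clock())
```

```text
309.70691628693146 323.20348510336834 198.92099758957332 [0.42838474 0.23188323 0.49129624] [[-4.10134608e-02  9.99158590e-01 -8.87054132e-05]
 [ 9.66147258e-01  3.96810436e-02  2.54921341e-01]
 [ 2.54710368e-01  1.03695039e-02 -9.66961789e-01]]
309.70691628693146 323.20348510336834 198.92099758957332 [0.52779638 0.23164855 0.49217019] [[-4.06568169e-02  9.99173165e-01  9.52671687e-05]
 [ 9.65878123e-01  3.92776176e-02  2.56001407e-01]
 [ 2.55785994e-01  1.05002188e-02 -9.66676404e-01]]
2.7917
```

View pics/w0.png

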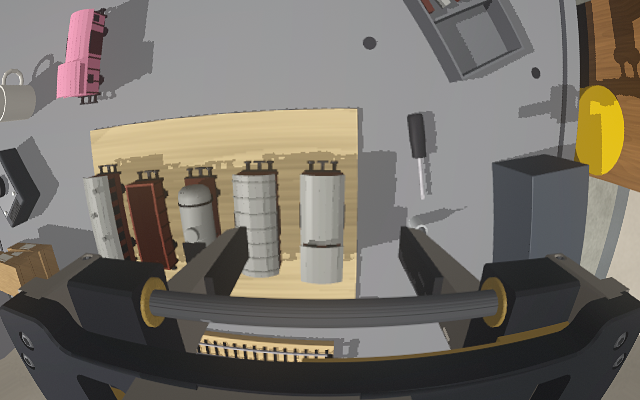

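View pics/w1.png

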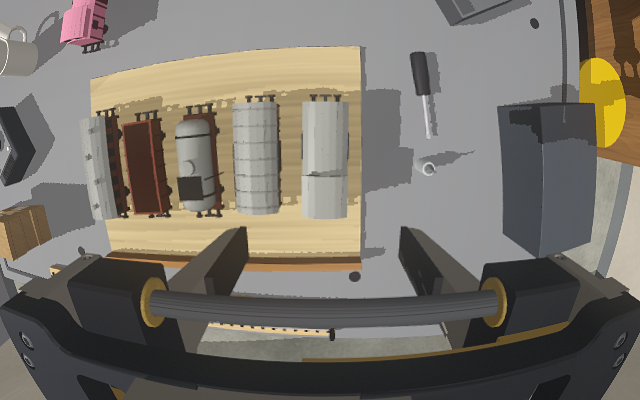

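w0: the van spans columns 300–344, with near buffers around row 163 and lookout rows 246–283. w1: buffers around row 97, lookout rows 175–218. Crop both to pick points precisely.

Run:
```python
import cv2,pickle,numpy as np
d=pickle.load(open("w.pkl","rb"))
f=lambda c,y,h:cv2.resize(c["pixels"][y:y+h,285:365],None,fx=4.5,fy=4.5,interpolation=cv2.INTER_CUBIC)
cv2.imwrite("pics/wc.png",np.hstack([f(d[0],157,132),f(d[1],91,132)]))
```

```text
(no output)
```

View pics/wc.png

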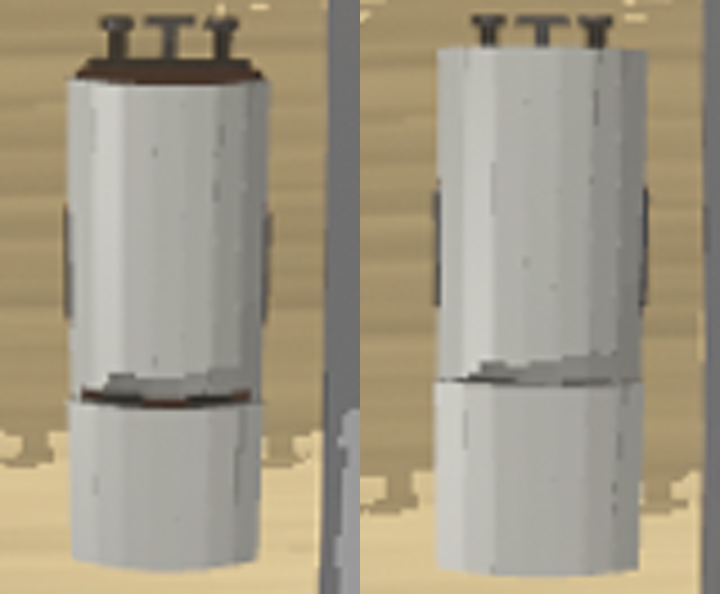

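Run:
```python
from h import *
import pickle
d=pickle.load(open("w.pkl","rb"));t=pickle.load(open("c1.pkl","rb"))["top"]
p=lambda x,y,v0:(285-.4+x/4.5,v0-.4+y/4.5)
pts=dict(bufL=((117,17),(128,17)),coup=((170,17),(182,17)),bufR=((223,18),(236,18)),nearL=((70,402),(76,382)),nearM=((166,405),(182,384)),nearR=((264,402),(282,384)),farL=((70,560),(76,568)),farM=((165,570),(180,576)),farR=((258,560),(278,570)))
for k,(a,b) in pts.items():
    A=p(*a,157);B=p(*b,91);x,e=tri(ray(d[0],*A,True),ray(d[1],*B,True))
    z=.03 if k[0] in"bc" else .098 if k[-1]=="M" else .09
    print(k,x.round(4),np.round(e,4),onz(d[0],*A,z,True)[:2].round(4),onz(d[1],*B,z,True)[:2].round(4))
# strip & board from w1
for n,u,v,z in (("stripL",110,252,.03),("stripR",358,263,.036),("bnR",360,46,.008),("bnL",92,79,.008)): print(n,onz(d[1],u,v,z,True).round(4))
print("bn w0",onz(d[0],358,108,.008,True).round(4),onz(d[0],91,130,.008,True).round(4))
```

```text
bufL [0.4916 0.2152 0.0253] [0.0001 0.0001] [0.4909 0.2155] [0.4919 0.2153]
coup [0.4909 0.233  0.0252] [0.0001 0.0001] [0.4902 0.2331] [0.4913 0.2329]
bufR [0.4904 0.2509 0.0255] [0.0001 0.0001] [0.4898 0.2508] [0.4908 0.2505]
nearL [0.603  0.2064 0.0922] [0.0002 0.0002] [0.6039 0.2065] [0.6034 0.206 ]
nearM [0.6021 0.2369 0.0933] [0.0003 0.0003] [0.6001 0.2365] [0.6013 0.2371]
nearR [0.6016 0.2669 0.0895] [0.0004 0.0004] [0.6014 0.2672] [0.6015 0.2665]
farL [0.6601 0.2074 0.0918] [0.0001 0.0001] [0.6612 0.2072] [0.6607 0.2074]
farM [0.6599 0.2387 0.0961] [0.0002 0.0002] [0.6588 0.2385] [0.6593 0.2389]
farR [0.6593 0.269  0.0886] [0.0001 0.0001] [0.6586 0.269 ] [0.6589 0.2688]
stripL [ 0.7757 -0.18    0.03  ]
stripR [0.7551 0.2982 0.036 ]
bnR [0.4086 0.2839 0.008 ]
bnL [ 0.4392 -0.2096  0.008 ]
bn w0 [0.4083 0.2848 0.008 ] [ 0.438  -0.2111  0.008 ]
```

Points agree in both views: buffer spacing 35.7 mm (35 given), near end to lookout 140 mm, lookout top 0.096 (0.098 expected). The van's yaw is 0.035, with about 85 mm of travel. Pointing first.

Run:
```python
from h import *
from workcell import bot
r=down(.036)
bot.line_to([.631,.238,.20],r); bot.line_to([.631,.238,.142],r,.1)
bot.hold(2.6); print(bot.current_ee_pos(),bot.current_contact_force(),bot.current_clock())
bot.line_to([.631,.238,.22],r); bot.set_gripper(.2)
bot.line_to([.446,.2314,.22],r,.2); bot.line_to([.446,.2314,.041],r,.12)
bot.hold(.3); print(bot.current_ee_pos(),bot.current_contact_force(),bot.current_opening(),bot.current_clock())
c=bot.read_camera("scene"); cv2.imwrite("pics/s2.png",cv2.resize(c["pixels"][120:340,200:480],None,fx=2.6,fy=2.6))
```

```text
[0.63098837 0.23800206 0.14198587] [-0.55706892 -0.03749592  0.11693264] 7.2333
[0.4461347  0.23143223 0.04122214] [-0.55982194  0.46028435  0.38094003] 0.20180071881481473 12.0667
```

View pics/s2.png

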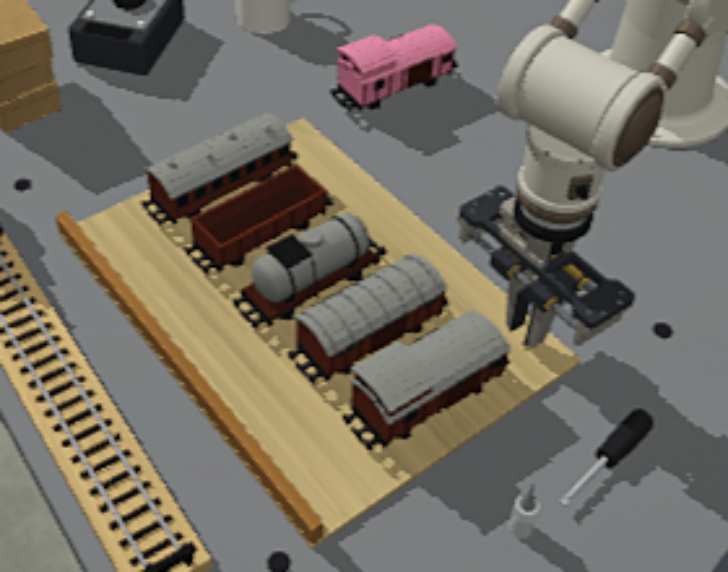

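The fingers stand behind the van, clear of everything. Now the push, checking force.

Run:
```python
from h import *
from workcell import bot
P=lambda x:[x,.2314+(x-.446)*.036,.041]
for x in (.470,.490,.510,.530,.550):
    bot.line_to(P(x),None,.03); print(x,bot.current_contact_force().round(2) if hasattr(bot.current_contact_force(),'round') else bot.current_contact_force())
x=.550
while x<.575:
    x+=.002; bot.line_to(P(x),None,.02); f=bot.current_contact_force(); print(round(x,3),round(f[0],2),round(bot.current_ee_pos()[0],4))
    if f[0]<-7: break
print(bot.current_clock())
c=bot.read_camera("top"); cv2.imwrite("pics/t3.png",c["pixels"])
import pickle; pickle.dump(c,open("t3.pkl","wb"))
a=cv2.resize(c["pixels"][115:250,160:320],None,fx=4.2,fy=4.2,interpolation=cv2.INTER_CUBIC);cv2.imwrite("pics/t3c.png",a)
```

```text
0.47 [-0.43  0.74 -0.46]
0.49 [ 0.01 -0.29  0.31]
0.51 [-0.77  0.09 -0.02]
0.53 [ 0.77 -0.29  0.44]
0.55 [ 0.   -0.13  0.53]
0.552 -0.35 0.552
0.554 -0.84 0.5541
0.556 -0.68 0.5562
0.558 -0.21 0.5583
0.56 -1.29 0.5602
0.562 -1.12 0.5622
0.564 -0.15 0.5642
0.566 -2.61 0.5658
0.568 -7.93 0.5662
18.5833
```

View pics/t3c.png

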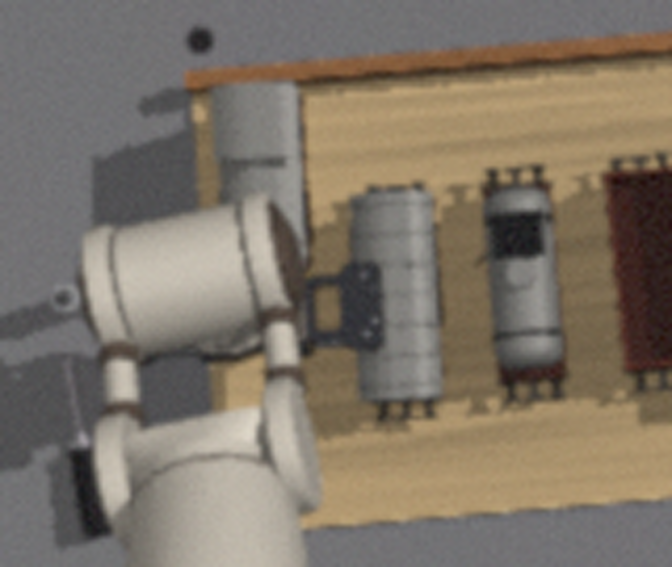

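The van stopped at TCP x = 0.566 as predicted, against the strip with about 8 N; the other wagons are unmoved. Back away and check.

Run:
```python
from h import *
from workcell import bot
bot.line_to([.446,.2314,.041],None,.1); bot.line_to([.446,.2314,.25],None,.2); bot.goto([.50,.235,.34],down(.04)); bot.hold(.3)
c=bot.read_camera("wrist"); s=bot.read_camera("scene")
a=cv2.resize(s["pixels"][155:335,215:435],None,fx=2.9,fy=2.9,interpolation=cv2.INTER_CUBIC)
cv2.imwrite("pics/f.png",a); cv2.imwrite("pics/wf.png",c["pixels"])
t=bot.read_camera("top"); import pickle
o=pickle.load(open("c1.pkl","rb"))
for k,n in (("top",t),("scene",s)):
    df=(cv2.absdiff(n["pixels"],o[k]["pixels"]).max(2)>60).astype(np.uint8)
    nn,_,st,ce=cv2.connectedComponentsWithStats(df)
    print(k,[tuple(x[:5]) for x in st[1:] if x[4]>12])
print(bot.current_clock())
```

```text
top [(np.int32(215), np.int32(134), np.int32(15), np.int32(3), np.int32(27)), (np.int32(207), np.int32(140), np.int32(20), np.int32(23), np.int32(217)), (np.int32(190), np.int32(174), np.int32(19), np.int32(37), np.int32(265)), (np.int32(150), np.int32(177), np.int32(44), np.int32(34), np.int32(805)), (np.int32(218), np.int32(184), np.int32(16), np.int32(27), np.int32(281)), (np.int32(141), np.int32(188), np.int32(10), np.int32(25), np.int32(150)), (np.int32(212), np.int32(213), np.int32(4), np.int32(4), np.int32(15)), (np.int32(203), np.int32(217), np.int32(9), np.int32(16), np.int32(93)), (np.int32(156), np.int32(230), np.int32(8), np.int32(16), np.int32(92)), (np.int32(213), np.int32(233), np.int32(4), np.int32(6), np.int32(20)), (np.int32(208), np.int32(245), np.int32(10), np.int32(25), np.int32(136)), (np.int32(156), np.int32(259), np.int32(52), np.int32(30), np.int32(694)), (np.int32(173), np.int32(274), np.int32(72), np.int32(126), np.int32(4867)), (np.int32(0), np.int32(287), np.int32(7), np.int32(14), np.int32(72)), (np.int32(69), np.int32(326), np.int32(12), np.int32(11), n
[... 2912 characters left out ...]
), np.int32(60), np.int32(570)), (np.int32(618), np.int32(182), np.int32(5), np.int32(5), np.int32(16)), (np.int32(588), np.int32(193), np.int32(7), np.int32(7), np.int32(29)), (np.int32(596), np.int32(194), np.int32(28), np.int32(24), np.int32(41)), (np.int32(594), np.int32(200), np.int32(6), np.int32(4), np.int32(18)), (np.int32(580), np.int32(204), np.int32(16), np.int32(17), np.int32(95)), (np.int32(611), np.int32(240), np.int32(10), np.int32(13), np.int32(18)), (np.int32(369), np.int32(248), np.int32(27), np.int32(29), np.int32(229)), (np.int32(338), np.int32(258), np.int32(7), np.int32(6), np.int32(14)), (np.int32(305), np.int32(265), np.int32(61), np.int32(46), np.int32(806))]
22.1417
```

View pics/f.png

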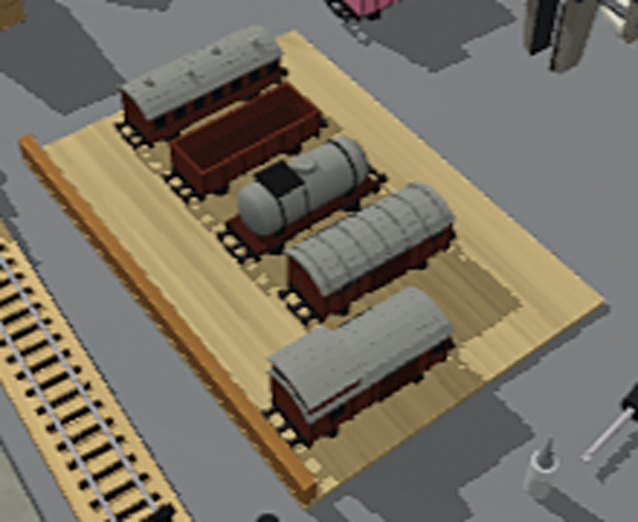

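The van's leading buffers (about (290,430) in the crop) stand at the strip, it is upright, and nothing else in the row has moved.

```bash
python3 -c "
from workcell import bot
print(bot.job_done())"
```

```text
the job is handed in; nothing more can be done
None
```

The job is handed in: I pointed out the brake van (leftmost in the row) from above for 2.6 s, then pushed it gently to the stop strip; the final pictures show the other wagons where they stood, and the verdict was not reported back.

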